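# Open the safety cap of a solvent canister

## Task

Take the red safety cap off its canister: push the cap down firmly and, while it is pressed, turn it about a quarter turn anticlockwise (seen from above), then lift it off. Set it down flat, right way up, in the metal drip tray and let go of it only there; leave the blue-capped canister closed.

Things in the scene. Friction and masses are not known exactly. Their poses are not given: they have to be found in the camera images.
- red_canister: White canister, 104 mm square, 79 high, red label stripe, fixed. Origin: centre of underside, z up. Cap locked on its neck: cap origin 92 mm above this origin, same yaw. Lock: press cap 8 mm (7 to 10; hits bottom at 10.5) against a spring, about 11 N; keep pressed, turn 80 deg (60 to 120) anticlockwise from above; lift (clears the neck in 30 mm). Unpressed, or clockwise, it is blocked.
- red_cap: Loose red cap, 67 mm across, 54 high, 100 g. Origin: centre of underside, z up its axis. Flat round deck at z = 28 mm; on its middle a round ribbed grip knob, 30 mm across, z = 28 to 54. Grip the knob (35 N is ample), fingertips at or just above the deck. Once turned free and not pressed, it springs up 2.5 mm above its locked height and sits loose on the neck.
- blue_cap: The same cap in blue, locked on the other, identical canister (blue label stripe), which stays closed. Origin and axes as for the red cap.
- drip_tray: Loose square aluminium tray, 140 x 140 mm, rim 16 mm high, walls and floor 4 mm thick, 0.5 kg, open above, empty. Origin: centre of its underside on the desk; sides along x and y, z up.
Mind the look-alikes: they are no part of the job. Of the things that look like the red_cap, the smaller one is meant.

How it is judged:
By the outcome, as a careful person would: the job done as asked, in the order asked, and still so for the second after the job is handed in, with the robot touching nothing.
It also fails if it takes over 48 s, if anything falls off the work surface, if the arm or the gripper's body presses on something with over 40 N, if the wrist force passes 120 N, or if a joint passes its speed limit or range.

## Robot

A 7-joint arm with a two-finger parallel gripper is mounted at the origin on a cart in front of the work surface, level with it; the furniture and walls round the work are solid. World frame = base frame: x ahead of the robot, y to its left, z up, the work surface at z = 0. Lengths are in m, angles in rad, forces in N, time in s.
With the tool pointing down it reaches from about 0.4 to 0.875 m from the base axis. Payload 6.5 kg.
Tool frame: the origin (TCP) lies at the very end of the fingers, on their centre line; the grasp point (between the pads) lies 19 mm behind it; z points along the fingers, y is the line along which they close (so a half turn about z gives the same grasp; the last joint's range is limited). The gripper opens to 88 mm and grips with 3 to 60 N. Pads are 18 mm wide; open, the fingers measure 123 mm over their backs; the gripper's body (75 mm by 187 mm) begins 45 mm behind the grasp point.
Start: joints at [-1.34, 0.536, -0.004, 1.538, 0.003, 1.067, -0.071], TCP at [0.19, 0.622, 0.239] pointing down, gripper open.
Joint ranges: [-2.7, 2.7], [-0.37, 2.16], [-1.27, 1.26], [0.24, 2.4], [-1.31, 4.45], [0.19, 1.91], [-2.76, 2.76]. Speed limits (rad/s): [2.39, 2.39, 3.14, 3.14, 3.14, 3.14, 3.14].

## Interface

Orientations are given as a rotation vector (axis times angle).
In Python, from station import arm gives the robot as it stands. Calls block until the motion is done:
- arm.goto(position, orientation): joint-space move of the TCP to a pose.
- arm.move_straight(position, rot=None, velocity=0.15): straight line of the TCP; rot=None keeps the orientation; velocity is the mean speed in m/s.
- arm.movej(angles): joint-space move.
- arm.set_gripper(opening, newtons=None): finger opening in m; newtons is the grip in N (None keeps the last); returns when the fingers have stopped.
- arm.pause(seconds).
- arm.ik(position, orientation): joint angles nearest the present ones, or None.
- arm.snapshot(name): name is "side" or "top"; returns a dict with "pixels" (480x640x3 uint8, blue, green, red), "vertical_fov" (degrees; the focal length in pixels is half the picture's height over the tangent of half this angle, whatever the lens; pixels are square), "cx", "cy" (the principal point, pixels), "R" (3x3) and "t" (3): a world point X has camera coordinates R X + t. Camera axes: x right, y down, z forward; pixel columns grow to the right and rows downward; lengths in m; the calibration is good to about 2 mm. A picture is of the moment at which its call begins. There is no depth.
A pose or a line that the arm cannot do raises arm.IKError and nothing moves.
- arm.close_job(): hands the job in; it is judged then, once.
Trained networks look in a picture, given as the dict that the camera call returned (one of the last four; its "shot" number tells which), for a name from the list of things; names that differ only in an ending like _2 or _b are one class to them, and where a whole thing is asked for, a point or a joint stands for the part that bears it (a point fixed in the world has none). Each returns a list of dicts, best first, with "p" (0 to 1); they miss things now and then, are a little off and sometimes report something else, mostly with a low value. They report only what shows in the picture. A call takes as long as a camera call. They do not tell look-alikes from the thing itself.
- arm.recognise(picture, query): "xyz" ([x, y, z] in m, in world coordinates, good to about 4 mm: the middle of the surface that is visible of it).
- arm.trace(picture, query): "region" (480x640 bool, what is visible of it).
- arm.mark_of(picture, query): "xyz" ([x, y, z] in m, in world coordinates, good to about 4 mm: a listed point, or the origin of a listed thing).
Readings, each from a call of its own:
- arm.get_time_s(): time.
- arm.get_q(): joint angles.
- arm.get_joint_velocities(): joint speeds.
- arm.get_joint_torque(): joint torques, N m.
- arm.get_position(): TCP position.
- arm.get_tool_rot(): TCP orientation.
- arm.get_ft_force(): force on the tool from outside, world axes, zero at the start.
- arm.get_ft_torque(): the same for the moment, N m.
- arm.get_width(): finger opening in m.
- arm.get_grasp_force(): force on a finger pad.
Only numpy, scipy, OpenCV 4.12 (cv2) and the standard library are available. Lean on these libraries where they do the work, as an engineer would, in place of code of your own. Each camera call takes 0.05 s, during which the arm holds its last target. There are 200 camera calls.

## Working session

There is one attempt and no reset: what is moved stays moved. The work goes in short steps, each a Python script; the robot and the scene stay as the last script left them, time stands still between calls to the robot, and variables do not carry over. Pictures are saved under pics/ and viewed, at most 10 in all, crops included, and the job is handed in when it is done.

```bash
mkdir -p pics; ls
python3 - <<'E'
from station import arm
import cv2
for n in ("side","top"):
    s=arm.snapshot(n); cv2.imwrite(f"pics/{n}0.png",s["pixels"])
    print(n,s["vertical_fov"],s["cx"],s["cy"],(-s["R"].T@s["t"]).round(3))
    for q in("red_cap","blue_cap","red_canister","drip_tray"):
        for d in arm.mark_of(s,q): print(q,'mark',[round(float(v),3) for v in d["xyz"]],round(d["p"],2), (lambda c:(s["cx"]+c[0]/c[2]*240/__import__("math").tan(s["vertical_fov"]*3.14159/360),s["cy"]+c[1]/c[2]*240/__import__("math").tan(s["vertical_fov"]*3.14159/360)))(s["R"]@d["xyz"]+s["t"]))
print(arm.get_time_s(),arm.get_tool_rot(),arm.get_position())
E
```

```text
pics
side 48.223145540201386 321.94130577998953 243.97892565070623 [ 0.547 -0.865  0.448]
red_cap mark [0.585, 0.111, 0.097] 0.65 (np.float64(359.4332283732879), np.float64(192.11280856685923))
red_cap mark [0.649, -0.226, -0.001] 0.6 (np.float64(412.87089946415585), np.float64(336.00481617851176))
blue_cap mark [0.539, -0.085, 0.094] 0.6 (np.float64(334.9428078094257), np.float64(235.6537197364739))
red_canister mark [0.588, 0.11, 0.001] 0.95 (np.float64(360.4831889654068), np.float64(237.2571867833576))
drip_tray mark [0.47, -0.287, 0.001] 0.6 (np.float64(283.81962023700504), np.float64(362.1038099110431))
top 45.00726504722304 325.42776489151333 235.15079112122572 [ 0.369 -0.097  1.223]
red_cap mark [0.586, 0.114, 0.093] 0.74 (np.float64(231.44463318508267), np.float64(219.13094098491595))
red_cap mark [0.647, -0.228, 0.005] 0.66 (np.float64(398.2360980611752), np.float64(195.79300844061453))
blue_cap mark [0.538, -0.079, 0.091] 0.98 (np.float64(328.70491102407533), np.float64(241.16099577234397))
red_canister mark [0.585, 0.113, -0.003] 0.8 (np.float64(240.4021315878614), np.float64(227.79694440013827))
drip_tray mark [0.468, -0.288, -0.002] 0.92 (np.float64(429.1979721963563), np.float64(278.7444082476618))
0.5 [ 4.64462248e-01  3.10706386e+00 -2.80979756e-04] [0.19006399 0.62152022 0.23863471]
```

View pics/side0.png

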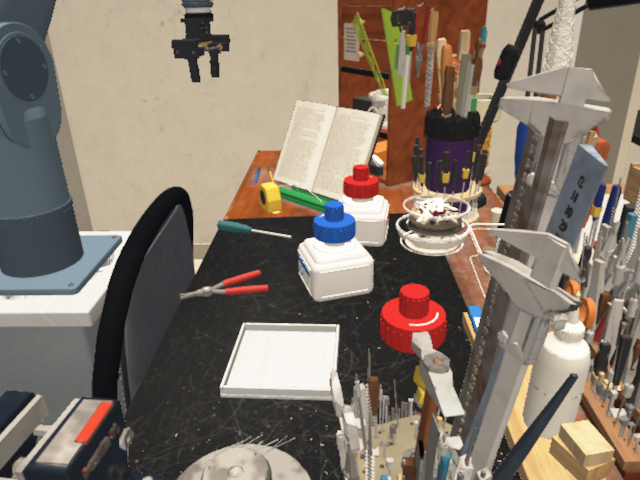

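View pics/top0.png

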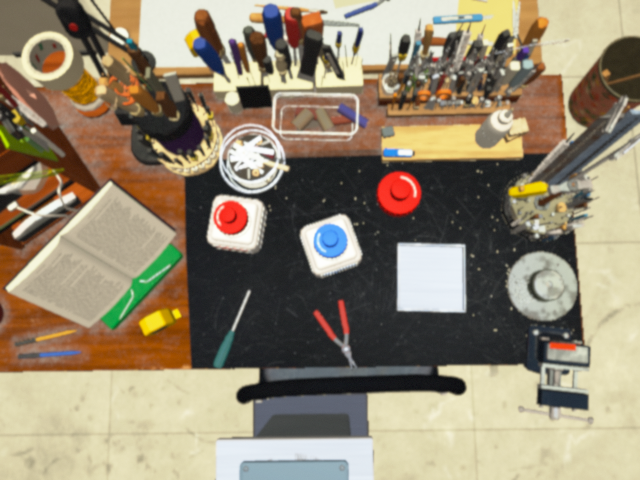

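Candidates for red_cap are the cap on the canister (side 360,183; top 231,217) and a loose, visibly larger red cap on the desk (side 413,320; top 399,193), which I take to be the decoy. The blue cap is at top 330,240 and the tray at top 431,277. I'll fit the silhouettes to check size and position, and overlay the result in a crop.

```bash
cat > h.py <<'E'
import numpy as np, cv2
from scipy.optimize import minimize
a=np.linspace(0,2*np.pi,60)
def proj(s,P):
    f=240/np.tan(np.radians(s["vertical_fov"]/2)); c=np.asarray(P)@s["R"].T+s["t"]
    return c[:,:2]/c[:,2:]*f+[s["cx"],s["cy"]]
def ring(x,y,z,r): return np.c_[x+r*np.cos(a),y+r*np.sin(a),z+0*a]
def sil(s,x,y,z,k=1,S=4):
    m=np.zeros((480*S,640*S),np.uint8)
    for r,z0,z1 in((.0335,0,.028),(.015,.028,.054)):
        p=np.r_[proj(s,ring(x,y,z+k*z0,k*r)),proj(s,ring(x,y,z+k*z1,k*r))]
        cv2.fillConvexPoly(m,cv2.convexHull((p*S+S/2-.5).round().astype(np.int32)),1)
    return m
def fit(shots,masks,x,y,z,S=4):
    M=[cv2.resize(m.astype(np.float32),None,fx=S,fy=S)>.5 for m in masks]
    def cost(p): return sum(1-(A:=(sil(s,*p[:2],z,p[2])>0),(A&m).sum()/(A|m).sum())[1] for s,m in zip(shots,M))
    return minimize(cost,[x,y,1],method="Nelder-Mead",options=dict(initial_simplex=[[x,y,1],[x+.006,y,1],[x,y+.006,1],[x,y,1.1]],xatol=2e-4,fatol=1e-4))
E
python3 - <<'E'
from station import arm
from h import *
from scipy.spatial.transform import Rotation as Ro
sh=[arm.snapshot("side"),arm.snapshot("top")]
for z,(x,y) in((.092,(.586,.112)),(0,(.648,-.227))):
    ms=[]
    for s in sh:
        c=proj(s,[[x,y,z+.03]])[0]; hsv=cv2.cvtColor(s["pixels"],cv2.COLOR_BGR2HSV)
        m=((hsv[...,0]<9)|(hsv[...,0]>171))&(hsv[...,1]>140)&(hsv[...,2]>60)
        n,l=cv2.connectedComponents(m.astype(np.uint8)); u,v=c.astype(int); ms.append(l==l[v,u])
        print([ (int(d["region"].sum()),int((d["region"]&ms[-1]).sum())) for d in arm.trace(s,"red_cap")],ms[-1].sum())
    for i in((0,1),(0,),(1,)):
        r=fit([sh[j] for j in i],[ms[j] for j in i],x,y,z); print(i,r.x.round(4),round(r.fun,3))
        if z and len(i)==2: b=r.x
T=[]
for s,w in zip(sh,(60,60)):
    im=cv2.resize(s["pixels"],None,fx=6,fy=6); 
    for r,zz in((.015,.146),(.0335,.12),(.0335,.092)):
        cv2.polylines(im,[(proj(s,ring(b[0],b[1],zz,r))*6+2.5).astype(np.int32)],True,(0,255,0),1)
    u,v=(proj(s,[[b[0],b[1],.11]])[0]*6).astype(int); T.append(im[v-200:v+200,u-200:u+200])
cv2.imwrite("pics/crop.png",np.hstack(T))
# tray fit from top: region centroid
for d in arm.trace(sh[1],"drip_tray")[:1]:
    c=cv2.minAreaRect(np.argwhere(d["region"])[:,::-1].astype(np.float32)); print(c, proj(sh[1],[[.469,-.288,.016]]))
q0=arm.get_q()
for yaw in range(-180,180,20):
    R=(Ro.from_euler("z",yaw,degrees=True)*Ro.from_euler("x",180,degrees=True)).as_rotvec()
    q=arm.ik([b[0],b[1],.121],R); q2=arm.ik([.469,-.288,.1],R)
    print(yaw,None if q is None else np.round(q,2),None if q2 is None else np.round(q2,2)[-1])
E
```

```text
[(947, 880), (3129, 0)] 898
[(974, 790), (1526, 0)] 790
(0, 1) [0.5885 0.1151 0.9409] 0.278
(0,) [0.5889 0.1228 0.973 ] 0.051
(1,) [0.5876 0.114  0.9142] 0.102
[(947, 0), (3129, 3008)] 3130
[(974, 0), (1526, 1433)] 1595
(0, 1) [ 0.648  -0.2264  1.3774] 0.278
(0,) [ 0.6481 -0.2223  1.3488] 0.164
(1,) [ 0.6479 -0.2268  1.3847] 0.079
((430.5, 278.0), (68.0, 69.0), 90.0) [[430.58017653 277.56845552]]
-180 [-0.37  0.6   0.14  1.77 -0.11  0.78  1.4 ] 2.48
-160 [-0.3   0.6   0.04  1.76 -0.04  0.78  1.68] 2.13
-140 [-0.24  0.6  -0.03  1.76  0.03  0.78  1.98] 2.23
-120 [-0.19  0.6  -0.1   1.76  0.08  0.79  2.28] -2.35
-100 [-0.13  0.61 -0.19  1.75  0.15  0.8   2.57] -2.0
-80 [-0.96  0.91  1.09  1.8  -0.94  1.05 -2.47] -1.65
-60 [-0.96  0.91  1.09  1.8  -0.94  1.05 -2.12] -1.31
-40 [-0.96  0.91  1.09  1.8  -0.94  1.05 -1.77] -0.96
-20 [-0.96  0.91  1.09  1.8  -0.94  1.05 -1.42] -0.61
0 [-0.72  0.69  0.64  1.79 -0.53  0.84 -1.39] -0.26
20 [-0.7   0.68  0.62  1.79 -0.51  0.84 -1.06] -0.31
40 [-0.71  0.68  0.62  1.79 -0.52  0.84 -0.71] 0.13
60 [-0.67  0.66  0.56  1.79 -0.46  0.82 -0.4 ] 0.39
80 [-0.63  0.65  0.5   1.79 -0.41  0.81 -0.1 ] 0.73
100 [-0.58  0.64  0.44  1.78 -0.36  0.8   0.21] 1.07
120 [-0.54  0.63  0.38  1.78 -0.31  0.79  0.51] 1.38
140 [-0.48  0.61  0.3   1.78 -0.24  0.79  0.81] 1.7
160 [-0.43  0.61  0.22  1.77 -0.17  0.78  1.1 ] 2.15
```

View pics/crop.png

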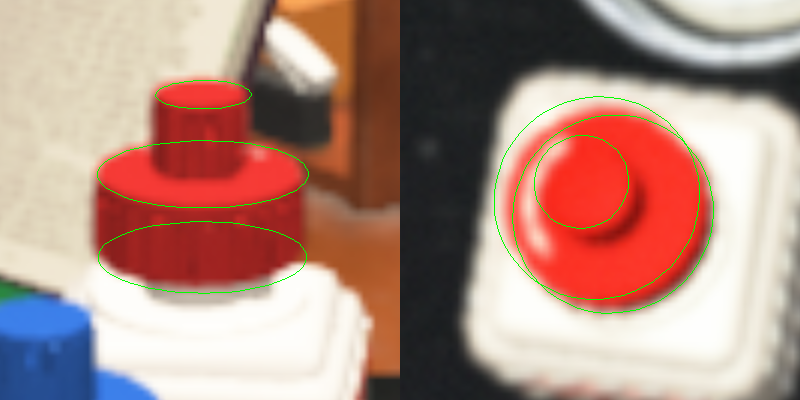

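The cap on the canister fits the specified size (scale about 0.94), while the loose one fits at 1.38, so the canister cap is the right one. In the crop, both overlays sit within about 2 mm: the knob top is at (202,95) in the side half and near (585,185) in the top half. Taking the cap axis as (0.587, 0.113).

```bash
cat >> h.py <<'E'
from scipy.spatial.transform import Rotation as Ro
def down(yaw): return (Ro.from_euler("z",yaw,degrees=True)*Ro.from_euler("x",180,degrees=True)).as_rotvec()
def rep(arm,l=""): print(l,round(arm.get_time_s(),2),np.round(arm.get_position(),4),"F",np.round(arm.get_ft_force(),1),"T",np.round(arm.get_ft_torque(),2),"w",round(arm.get_width(),4),"g",round(arm.get_grasp_force(),1),"q7",round(arm.get_q()[6],2))
E
python3 - <<'E'
from station import arm
from h import *
p=arm.get_position()
arm.move_straight([p[0],p[1],.36],velocity=.2); rep(arm)
arm.goto([.587,.113,.30],down(40)); rep(arm)
arm.set_gripper(.06,10)
arm.move_straight([.587,.113,.16],velocity=.15); rep(arm)
arm.move_straight([.587,.113,.1215],velocity=.05); rep(arm)
s=arm.snapshot("side"); u,v=proj(s,[[.587,.113,.13]])[0].astype(int)
cv2.imwrite("pics/g.png",cv2.resize(s["pixels"][v-60:v+60,u-80:u+80],None,fx=4,fy=4))
arm.set_gripper(.0,5); rep(arm,"closed")
E
```

```text
1.61 [0.1899 0.621  0.3587] F [ 0.  -1.1 -0.7] T [-0.04 -0.03  0.06] w 0.0879 g 0.0 q7 -0.07
 3.92 [0.5869 0.1146 0.2999] F [0.4 0.  0.4] T [-0.08  0.12 -0.02] w 0.0881 g 0.0 q7 -0.88
 5.58 [0.5877 0.113  0.1609] F [0.1 0.5 0.4] T [-0.07  0.13  0.02] w 0.0602 g 0.0 q7 -0.79
 6.5 [0.5873 0.113  0.1217] F [0.5 0.1 0.1] T [-0.07  0.14  0.03] w 0.0601 g 0.0 q7 -0.77
closed 7.11 [0.5871 0.113  0.1216] F [0.5 0.6 1. ] T [-0.08  0.09  0.06] w 0.0296 g 5.0 q7 -0.77
```

View pics/g.png

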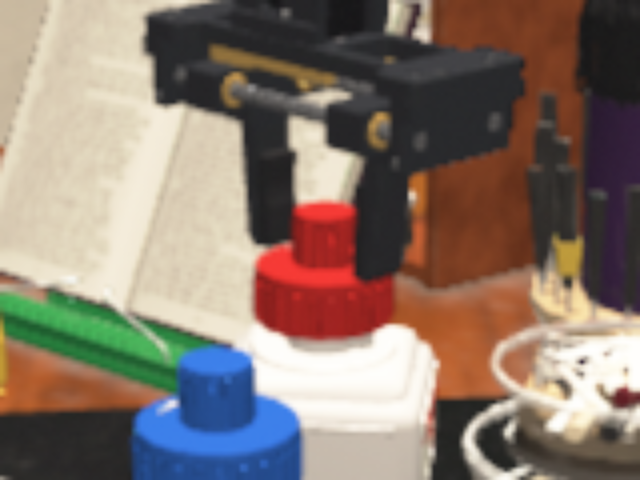

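The picture shows the open fingers straddling the knob at (325,240), just above the deck. The closed width of 29.6 mm matches the knob's 30 mm. Next I press it down and check the force before turning.

Run:
```python
from station import arm
from h import *
arm.set_gripper(0,45); rep(arm,"grip")
x,y,z=arm.get_position()
for d in (.004,.0085):
    arm.move_straight([.587,.113,.1215-d],velocity=.03); arm.pause(.2); rep(arm,"press")
```

```text
grip 7.33 [0.5871 0.113  0.1216] F [ 1.  -0.4  0.7] T [-0.09  0.06 -0.03] w 0.029 g 45.0 q7 -0.77
press 7.81 [0.5871 0.1129 0.1178] F [-1.5 -0.4  6.4] T [-0.11  0.48 -0.01] w 0.0291 g 45.0 q7 -0.76
press 8.31 [0.5872 0.113  0.1136] F [-3.3 -0.4  9.2] T [-0.15  0.65 -0.03] w 0.029 g 45.0 q7 -0.76
```

Run:
```python
from station import arm
from h import *
arm.move_straight([.587,.113,.1114],velocity=.03); arm.pause(.2); rep(arm,"press")
q=np.array(arm.get_q())
for k in range(1,5):
    q7=q.copy(); q7[6]+=np.radians(22)*k
    if k==1: q0=q
    arm.movej(q7); rep(arm,"turn")
print(Ro.from_rotvec(arm.get_tool_rot()).as_euler("ZYX",degrees=True))
```

```text
press 8.76 [0.5872 0.113  0.1121] F [-3.1 -0.5  9.8] T [-0.12  0.71 -0.03] w 0.0294 g 45.0 q7 -0.76
turn 9.22 [0.5882 0.1131 0.1131] F [-0.6  0.6  9.6] T [-0.06  0.39  0.08] w 0.0292 g 45.0 q7 -0.37
turn 9.68 [0.5885 0.1133 0.1132] F [-0.  -0.2 10.2] T [-0.02  0.18  0.05] w 0.0287 g 45.0 q7 0.01
turn 10.13 [0.5886 0.1134 0.1132] F [-0.3  0.3 10.3] T [ 0.05  0.17 -0.02] w 0.0293 g 45.0 q7 0.39
turn 10.59 [0.5885 0.1134 0.1132] F [0.4 0.4 9.9] T [0.11 0.19 0.04] w 0.0287 g 45.0 q7 0.78
[1.28020399e+02 3.40912359e-02 1.79811996e+02]
```

The turn met no blocking torque. I'll lift slowly while watching the force, then look.

Run:
```python
from station import arm
from h import *
x,y,z=.588,.1133,.1132
for dz in (.0084,.0115,.016,.025,.06):
    arm.move_straight([x,y,z+dz],velocity=.06); rep(arm,"lift")
    if arm.get_ft_force()[2]<-12: print("stuck"); break
s=arm.snapshot("side"); u,v=proj(s,[[.587,.113,.13]])[0].astype(int)
cv2.imwrite("pics/l.png",cv2.resize(s["pixels"][v-60:v+60,u-80:u+80],None,fx=4,fy=4))
```

```text
lift 10.9 [0.5889 0.1135 0.122 ] F [1.  0.8 3.3] T [ 0.01 -0.27  0.06] w 0.0286 g 45.0 q7 0.77
lift 11.15 [0.5872 0.1133 0.1241] F [-0.1  0.4  2.6] T [-0.04 -0.04  0.01] w 0.0288 g 45.0 q7 0.77
lift 11.4 [0.5878 0.1133 0.1292] F [ 0.2 -0.7 -0.9] T [-0.08  0.01  0.  ] w 0.0292 g 45.0 q7 0.76
lift 11.7 [0.5884 0.1134 0.1388] F [-0.3  0.6 -1.3] T [-0.01  0.11  0.03] w 0.0288 g 45.0 q7 0.76
lift 12.43 [0.5878 0.1134 0.1731] F [-0.6  0.2 -1.5] T [-0.03  0.04 -0.01] w 0.0287 g 45.0 q7 0.73
```

View pics/l.png

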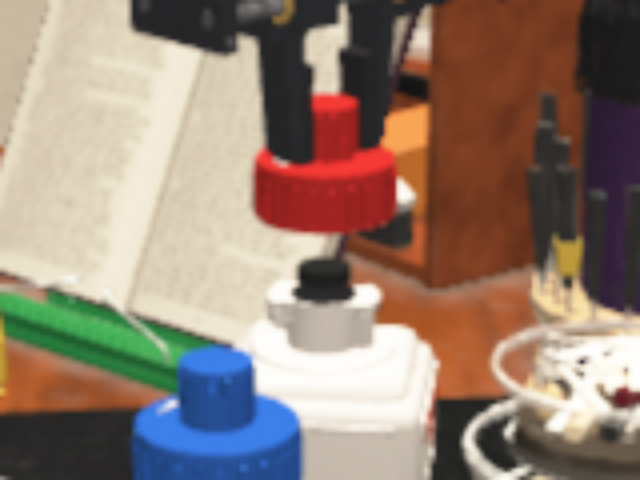

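The cap is off: red cap in the fingers at (325,185), bare neck at (325,300). Carrying it to the tray.

Run:
```python
from station import arm
from h import *
arm.move_straight([.588,.1133,.29],velocity=.2)
arm.goto([.469,-.288,.25],down(110)); rep(arm)
arm.move_straight([.469,-.288,.08],velocity=.15)
arm.move_straight([.469,-.288,.045],velocity=.08); arm.pause(.2); rep(arm,"low")
f0=np.mean([arm.get_ft_force()[2] for _ in range(5)]); z=.038
while z>.028:
    arm.move_straight([.469,-.288,z],velocity=.03); arm.pause(.1); f=arm.get_ft_force()[2]; print(round(z,4),round(f-f0,1))
    if f-f0>3: break
    z-=.0012
rep(arm,"down")
s=arm.snapshot("side"); u,v=proj(s,[[.469,-.288,.04]])[0].astype(int)
cv2.imwrite("pics/p.png",cv2.resize(s["pixels"][v-75:v+75,u-100:u+100],None,fx=4,fy=4))
```

```text
14.77 [ 0.4702 -0.2866  0.2499] F [-0.3  0.6 -0.9] T [-0.02  0.04 -0.  ] w 0.0285 g 45.0 q7 1.22
low 16.84 [ 0.4692 -0.2882  0.0454] F [-0.5 -0.2 -0.8] T [-0.12  0.05 -0.03] w 0.0291 g 45.0 q7 1.43
0.038 0.1
0.0368 0.0
0.0356 -1.2
0.0344 0.7
0.0332 6.3
down 18.73 [ 0.4692 -0.2881  0.0335] F [0.4 0.8 5.5] T [ 0.2   0.24 -0.03] w 0.0293 g 45.0 q7 1.45
```

View pics/p.png

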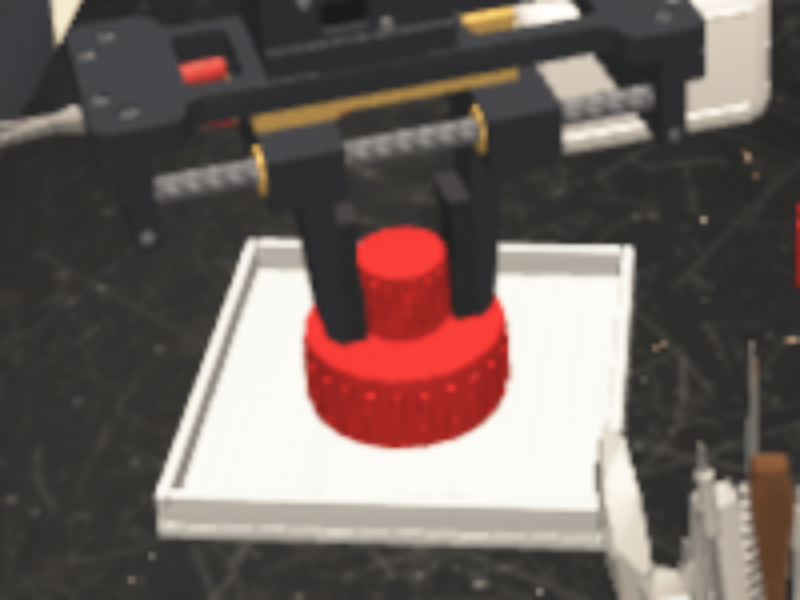

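The cap stands on the tray floor, upright and roughly centred at (405,370), with contact felt at the expected height. Releasing and backing off.

Run:
```python
from station import arm
from h import *
arm.move_straight([.469,-.288,.0342],velocity=.03)
arm.set_gripper(.055); rep(arm,"open")
arm.move_straight([.469,-.288,.12],velocity=.08)
arm.move_straight([.469,-.288,.3],velocity=.2); arm.pause(.5); rep(arm)
s=arm.snapshot("side"); cv2.imwrite("pics/end.png",s["pixels"])
```

```text
open 19.58 [ 0.469  -0.288   0.0342] F [-0.   0.4 -1.2] T [-0.11  0.07  0.02] w 0.0551 g 0.0 q7 1.45
 22.36 [ 0.469  -0.288   0.2999] F [0.  0.1 0.2] T [-0.08 -0.04 -0.01] w 0.055 g 0.0 q7 1.18
```

View pics/end.png

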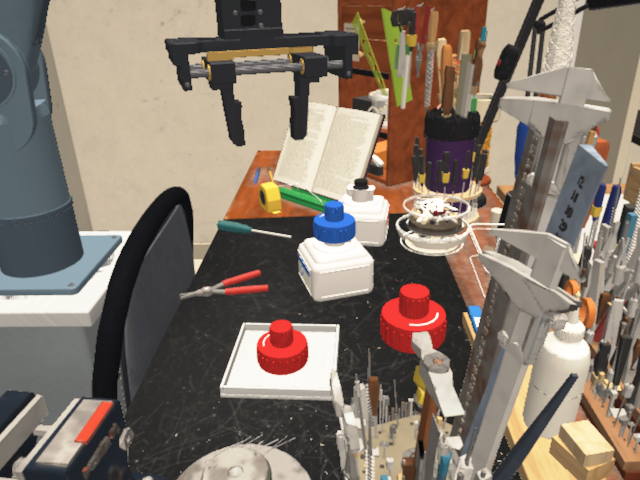

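The cap is flat and upright in the tray at (282,348), the red canister is open at (362,190), the blue cap is still on at (334,222), and the gripper is clear.

```bash
python3 -c "
from station import arm
print(arm.close_job())"
```

```text
the job is handed in; nothing more can be done
None
```

The red cap is off its canister and stands flat and upright in the drip tray, released; the blue-capped canister is still closed, and I handed the job in at about 22 s of the 48 s allowed.

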